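# Latch the air cleaner lid

## Robot

A 6-joint arm with a two-finger parallel gripper is mounted at the origin on the work surface. World frame = base frame: x ahead of the robot, y to its left, z up, the work surface at z = 0. Lengths are in mm, angles in rad, forces in N, time in s.
With the tool pointing down it reaches from about 325 to 900 mm from the base axis. Payload 6.1 kg.
Tool frame: the origin (TCP) lies midway between the tips of the shut fingers; the grasp point (between the pads) lies 19 mm behind it; z points along the fingers, y is the line along which they close (so a half turn about z gives the same grasp; the last joint's range is limited). The gripper opens to 87 mm and grips with 3 to 60 N. Pads are 19 mm wide; open, the fingers measure 117 mm over their backs; the gripper's body (75 mm by 190 mm) begins 51 mm behind the grasp point.
Start: joints at [-1.368, 0.22, 1.526, -0, 1.395, -0.126], TCP at [201.81, -591.514, 222.538] pointing down, gripper open.
Joint ranges: [-2.98, 2.98], [-0.91, 2.08], [0.09, 2.57], [-1.24, 4.39], [0.2, 2.65], [-2.68, 2.68]. Speed limits (rad/s): [2.57, 2.57, 3.01, 3.14, 3.14, 3.14].

## Interface

Orientations are given as a rotation vector (axis times angle).
In Python, from rig import * gives the robot as it stands.
- The arm moves only by the tool carry_out, never from a script. Its argument "steps" is a list of rows, each a list of 7 numbers: the turn, a rotation vector about the tool's x, y, z in rad, then the shift along the tool's x, y, z in mm, then the finger opening in mm, from 0 to 87. In form: [[rx, ry, rz, x, y, z, claw], ...]. A call has 1 to 8 rows; each row shifts and turns the commanded pose from where the row before left it, along the tool's axes as they then stand; what a row does not reach is not made up. A row lasts 1/12 s, in which the tool goes at most 41.7 mm and 7.16 degrees, less where a joint would pass 70% of its speed; a pose out of reach is approached as far as the arm can. A call with a gripper value outside its range is refused whole. The fingers move at their own pace and stop on an object; "grip_force" is the grip in N (left out, the last holds). Time passes only in rows, so rows that do not move let the fingers close. It gives the time, the measured TCP pose, the force, the opening and the grip force at its end, in the units of the state.
- get_obs(): the state, without advancing time (a new reading comes with each control period).
- read_camera(name): name is "side" or "top"; returns a dict with "image" (480x640x3 uint8, red, green, blue), "fov_y" (degrees; the focal length in pixels is half the picture's height over the tangent of half this angle, whatever the lens; pixels are square), "cx", "cy" (the principal point, pixels), "extrinsics" (4x4, takes a point from world to camera coordinates). Camera axes: x right, y up, looking along -z (the intrinsics and any distortion apply to the point x, -y, -z); pixel columns grow to the right and rows downward; lengths in mm; the calibration is good to about 2 mm. A picture is of the moment at which its call begins. There is no depth.
- sign_off(): hands the job in; it is judged then, once.
The state is a dict: "clock": time; "joint_positions": joint angles; "qvel": joint speeds; "joint_efforts": joint torques, N m; "position": TCP position; "ee_rot": TCP orientation; "contact_force": force on the tool from outside, world axes, zero at the start; "torque": the same for the moment, N m; "grip_width": opening from 0.0 (shut) to 1.0 (fully open); "gripper_force": force on a finger pad.
Only numpy, scipy, OpenCV 4.12 (cv2) and the standard library are available. Lean on these libraries where they do the work, as an engineer would, in place of code of your own. Each camera call takes 0.05 s, during which the arm holds its last target. There are 200 camera calls.

## Task

Close up the engine air cleaner on the bench: shut its lid fully, then swing the latch's wire loop up over the keeper on the lid so that it hooks behind the keeper's lip, and then push the lever down past its toggle point until it snaps flat, with the lid drawn tight. Leave the bottles, tools and parts standing around it where they are.

Things in the scene. Friction and masses are not known exactly. Their poses are not given: they have to be found in the camera images.
- housing: Black plastic air cleaner, fixed to the bench: tub 230 deep (x) x 220 wide (y) x 99 high, with a lid. Origin: centre of its underside; x points from its front (nearest the robot) to its back, y to its left, z up. The middle of its front, at y 0, carries the latch. Words used below: up-slope = (0.707, 0, 0.707) and outward = (-0.707, 0, 0.707) in these axes.
- face_edge (a point): Middle of the lower edge of the sloping front face. Below it the front is upright, 35 high; above it a flat face leans back at 45 deg, 220 wide, 150 long up-slope: the lower 90 is the tub's, the upper 60 the lid's, ending at the lid's flat top at housing z 141. Axes: the housing's.
- elbow_mouth (a point): Centre of the mouth of the round black intake elbow (64 across) that rises from the middle of the lid's top and points forward; lid shut: housing x -45, z 262, its underside at z 230. It overhangs the keeper, so a hand working there must come in leaning, 25 to 45 deg from the vertical, from the front. Axes: the lid's.
- lid (a joint): Lid angle, rad: 0 = shut on the tub, grows as the front rises. Hinge line: along y at housing x 110, z 98.6. A stiff hinge: the lid stays at any angle; about 2 N down at its front shuts it. It is 220 wide, 166 deep at the seam.
- lid_press (a point): Point on the flat top of the lid, 9 behind its front top edge and 80 to the left of the middle, beside the elbow (elbow 64 wide): a good place to press. Axes: the lid's (as the housing's when shut).
- keeper (a point): Steel hook lug, 24 wide, on the lid's sloping face. Origin: centre of the loop's cross bar when seated, 4 out of the face; axes x up-slope, y left, z outward. Its post is on the down-slope side (x -9 to -3, up to z 10); a lip at the post's outer end (z 6 to 10) reaches up-slope to x 4. The bar is hooked when it lies up-slope of the post and lower than the lip (z under 6).
- lever_pivot (a point): Middle of the lever's hinge pin (along y), 12 out of the sloping face, 75 up-slope from the face's lower edge (40 down-slope of the keeper's origin). Axes: the housing's.
- lever_tip (a point): Point in the middle of the steel lever near its free end, 52 from its pivot (the lever ends at 58); the lever is 22 wide, 4 thick, its last 8 turned slightly outward. Axes: x from tip to pivot, y left, z out of the lever's outer side.
- lever (a joint): Lever angle, rad: 0 = flat along the sloping face, pointing down-slope (latched); 1.57 = straight outward; starts raised, 1.85 to 2.2 (stop 2.4). Light friction (about 1.2 N at the tip) holds it. With the loop hooked, pushing it down stretches the loop's springs (under 5 N at the tip); past the toggle point at 0.33 it snaps to 0. The loop clears the keeper's lip only while it is above 1.75.
- loop_pivot (a point): Middle of the pin on which the wire loop swings, carried by the lever 15 from the lever's pivot (as seen from there, at the lever's angle less 0.13 rad). Axes x along the loop's legs towards the cross bar, y left.
- loop_bar (a point): Middle of the loop's cross bar, 52 from loop_pivot. The loop is a U of 6 mm steel wire, straddling the lever; the bar's ends are ball heads (10 across, 60 over both) to grip it by, so that it turns freely in the grip. It swings freely: at the start it hangs down-slope on a stop, bar 20 to 45 off the face; swung outward and up past the vertical it falls onto the lid behind the keeper. Axes as loop_pivot.
- bail (a joint): How far the loop's wire is drawn out of its two sprung sleeves, m: 0 slack, about 0.003 when latched. Stiffness 9 N per mm.
- oil_blue: Blue bottle, r 42, 230 high; bystander. Origin: centre of its underside.
- oil_yellow: Yellow bottle, r 38, 210 high; bystander. Origin: centre of its underside.
- grease_can: Grey can, r 35, 90 high, near the housing's right side; bystander. Origin: centre of its underside.
- spanner: Steel spanner 170 long lying in front of the housing; bystander. Origin: middle of its underside, x along it.
- driver: Screwdriver 190 long; bystander. Origin: middle of its underside, x along it.
- bearing: Bearing ring, 62 across, 18 high, in front of the housing; bystander. Origin: centre of its underside.
- gear: Gear wheel, 82 across, 32 high, near the housing's left side; bystander. Origin: centre of its underside.

How it is judged:
By the outcome, as a careful person would: the job done as asked, in the order asked, and still so for the second after the job is handed in, with the robot touching nothing.
It also fails if it takes over 70 s, if anything falls off the work surface, if the arm or the gripper's body presses on something with over 40 N, if the wrist force passes 120 N, or if a joint passes its speed limit or range.

## Working session

There is one attempt and no reset: what is moved stays moved. The work goes in short steps, Python scripts to look and compute and a tool call to move; the robot and the scene stay as the last step left them, time stands still between calls to the robot, and variables do not carry over. Pictures are saved under pics/ and viewed, at most 10 in all, crops included, and the job is handed in when it is done.

Besides the shell and the picture viewer there is one more tool, called in YAML: its name, and indented under it one key for each argument. carry_out: Moves the arm, as the interface text tells. Its arguments: {"type":"object","properties":{"steps":{"type":"array"},"grip_force":{"type":"number"}},"required":["steps"]}

```bash
ls; mkdir -p pics
cat > h.py <<'E'
from rig import *
import numpy as np, cv2
from scipy.spatial.transform import Rotation as R
np.set_printoptions(precision=3,suppress=True)
def shot(n,f):
    c=read_camera(n); cv2.imwrite('pics/'+f,c['image'][:,:,::-1]); return c
def K(c):
    f=240/np.tan(np.radians(c['fov_y'])/2); return f
def proj(c,P):
    P=np.atleast_2d(P); q=P@c['extrinsics'][:3,:3].T+c['extrinsics'][:3,3]
    f=K(c); return np.c_[c['cx']+f*q[:,0]/-q[:,2], c['cy']-f*q[:,1]/-q[:,2]]
def ray(c,u,v):
    f=K(c); E=c['extrinsics']; d=np.array([(u-c['cx'])/f,-(v-c['cy'])/f,-1.])
    o=-E[:3,:3].T@E[:3,3]; d=E[:3,:3].T@d; return o,d/np.linalg.norm(d)
def onz(c,u,v,z):
    o,d=ray(c,u,v); return o+d*(z-o[2])/d[2]
def tri(a,pa,b,pb):
    o1,d1=ray(a,*pa);o2,d2=ray(b,*pb)
    s=np.linalg.lstsq(np.c_[d1,-d2],o2-o1,rcond=None)[0]
    p,q=o1+d1*s[0],o2+d2*s[1]; return (p+q)/2,np.linalg.norm(p-q)
E
python3 - <<'E'
from h import *
for n in('side','top'):
    c=shot(n,n+'0.png'); print(n,{k:v for k,v in c.items() if k!='image'}, ray(c,320,240))
o=get_obs(); print(o)
E
```

```text
pics
side {'fov_y': 46.683036629072156, 'cx': 320.1422046767519, 'cy': 233.01849958349362, 'extrinsics': array([[   -0.907,    -0.42 ,    -0.006,   488.585],
       [    0.234,    -0.517,     0.823,  -273.645],
       [   -0.349,     0.745,     0.568, -1046.053],
       [    0.   ,     0.   ,     0.   ,     1.   ]])} (array([142.013, 843.605, 822.185]), array([ 0.347, -0.739, -0.578]))
top {'fov_y': 57.02653198305925, 'cx': 317.17079453224676, 'cy': 240.27102153726145, 'extrinsics': array([[   -0.001,    -1.   ,    -0.012,    16.475],
       [    0.995,    -0.002,     0.095,  -580.328],
       [   -0.095,    -0.012,     0.995, -1233.213],
       [    0.   ,     0.   ,     0.   ,     1.   ]])} (array([ 459.923,    0.377, 1283.097]), array([ 0.096,  0.006, -0.995]))
{'clock': 0.1, 'joint_positions': array([-1.368,  0.221,  1.527,  0.   ,  1.395, -0.126]), 'qvel': array([-0.001, -0.004, -0.001,  0.   , -0.002, -0.001]), 'joint_efforts': array([  0.001, -49.595, -38.852,   0.07 ,   0.052,  -0.   ]), 'position': array([ 201.674, -590.987,  221.571]), 'ee_rot': array([-3.098, -0.514,  0.   ]), 'contact_force': array([-0.121, -0.248,  0.222]), 'torque': array([ 0.021, -0.034,  0.025]), 'gripper_force': 0.0, 'grip_width': 1.0006022863902433}
```

View pics/side0.png

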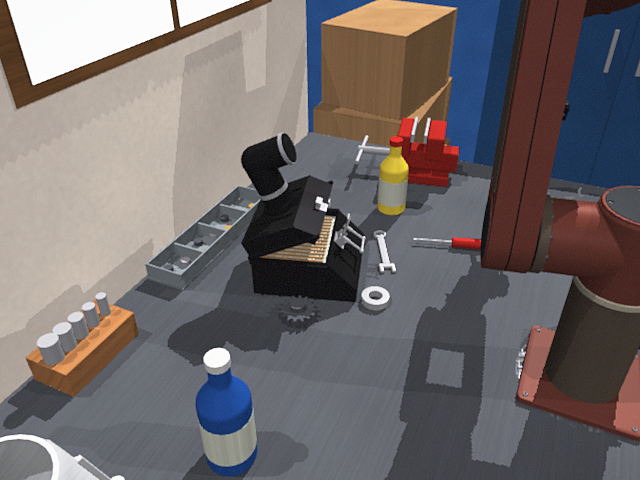

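View pics/top0.png

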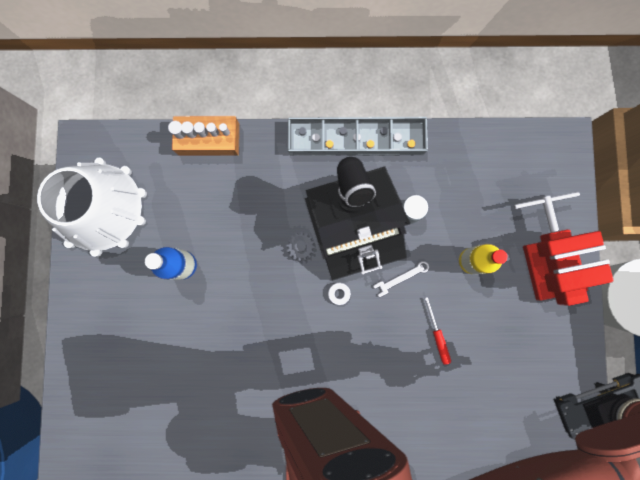

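The side view shows the housing around (300,240) with its lid open and the loop at (350,237). In the top view the housing is around (357,222), yawed about +12°, with the spanner and bearing in front of it. I'll enlarge both next.

Run:
```python
from h import *
a=cv2.imread('pics/side0.png')[165:315,230:400]; b=cv2.imread('pics/top0.png')[150:300,295:445]
cv2.imwrite('pics/s1.png',cv2.resize(a,None,fx=4,fy=4,interpolation=cv2.INTER_CUBIC))
cv2.imwrite('pics/t1.png',cv2.resize(b,None,fx=4,fy=4,interpolation=cv2.INTER_CUBIC))
```

```text
(no output)
```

View pics/s1.png

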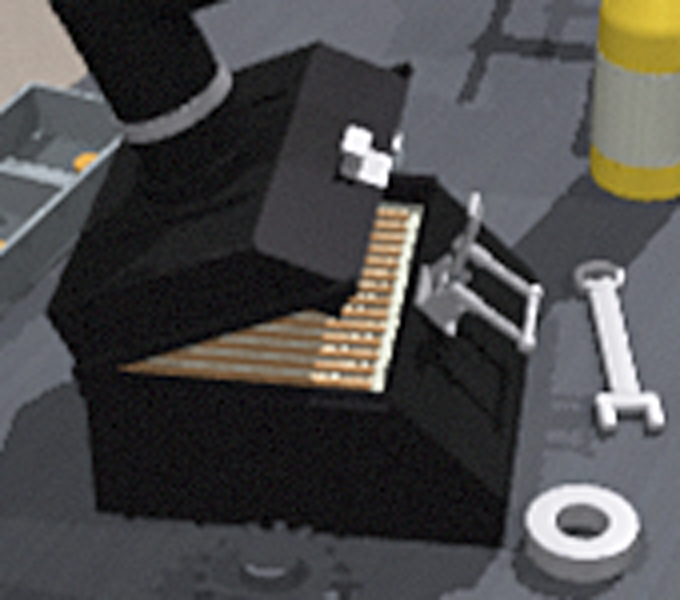

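View pics/t1.png

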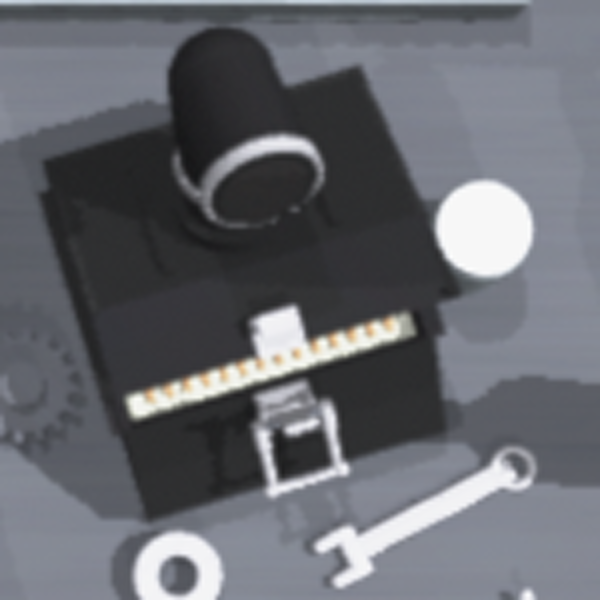

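```bash
cat >> h.py <<'E'
S=lambda u,v:(230+u/4,165+v/4)
T=lambda u,v:(295+u/4,150+v/4)
E
python3 - <<'E'
from h import *
s=read_camera('side');t=read_camera('top')
print('FL bottom',onz(s,*S(503,545),0),'BL bottom',onz(s,*S(97,513),0))
print('edge L,R',onz(t,*T(147,520),35),onz(t,*T(443,430),35), 'tri', tri(s,S(524,440),t,T(443,430)))
print('bar', tri(s,S(530,345),t,T(272,490)),tri(s,S(538,290),t,T(345,470)))
print('lever tip',tri(s,S(474,202),t,T(308,428)))
print('filter strip seam corners z~99', onz(t,*T(130,405),98), onz(t,*T(412,325),98))
print('lid front top corners', tri(s,S(258,245),t,T(100,310)))
print('lid back L', tri(s,S(50,312),t,T(45,160)))
print('bearing',onz(s,*S(582,522),18),onz(t,*T(178,575),18))
print('spanner',onz(t,*T(515,467),5),onz(t,*T(335,560),5),'can',onz(t,*T(484,228),90))
E
```

```text
FL bottom [464.496 -27.439   0.   ] BL bottom [682.577  42.144   0.   ]
edge L,R [467.322 -25.26   35.   ] [ 530.39  -234.167   35.   ] tri (array([ 539.706, -264.072, -124.727]), np.float64(0.6352872287077281))
bar (array([ 485.682, -110.245,   75.158]), np.float64(3.6088423130721994)) (array([ 499.555, -159.627,   77.458]), np.float64(2.759471172389403))
lever tip (array([ 525.698, -125.959,  151.148]), np.float64(1.0073452890600523))
filter strip seam corners z~99 [543.923 -12.836  98.   ] [ 597.642 -202.894   98.   ]
lid front top corners (array([595.324,   5.797, 184.037]), np.float64(4.723971884276315))
lid back L (array([702.006,  42.44 , 134.026]), np.float64(3.6423428850983313))
bearing [425.127 -43.731  18.   ] [428.483 -47.482  18.   ]
spanner [ 505.34  -291.019    5.   ] [ 438.815 -160.642    5.   ] can [ 664.993 -254.417   90.   ]
```

carry_out:
  steps:
    - [0,0,0,26,-30,-5,0]
    - [0,0,0,26,-30,-5,0]
    - [0,0,0,26,-30,-5,0]
    - [0,0,0,26,-30,-5,0]
    - [0,0,0,26,-30,-5,0]
    - [0,0,0,26,-30,-5,0]
    - [0,0,0,26,-30,-5,0]
    - [0,0,0,26,-30,-5,0]
  grip_force: 6

```text
clock: 0.87
position: [321.3, -295.3, 262.6]
ee_rot: [3.099, 0.513, 0.0]
contact_force: [0.0, -0.3, 0.9]
grip_width: 0.483
gripper_force: 0.0
```

carry_out:
  steps:
    - [0,0,0,26,-30,-5,0]
    - [0,0,0,26,-30,-5,0]
    - [0,0,0,26,-30,-5,0]
    - [0,0,0,26,-30,-5,0]
    - [0,0,0,26,-30,-5,0]
    - [0,0,0,26,-30,-5,0]
    - [0,0,0,26,-30,-5,0]
    - [0,0,0,26,-30,-5,0]

```text
clock: 1.53
position: [440.7, -0.8, 302.9]
ee_rot: [3.099, 0.514, 0.001]
contact_force: [0.6, -1.0, 0.2]
grip_width: 0.01
gripper_force: 0.0
```

carry_out:
  steps:
    - [0,0,-0.12,0,0,0,0]
    - [0,0,-0.12,0,0,0,0]
    - [0,0,-0.12,0,0,0,0]
    - [0,0,-0.12,0,0,0,0]
    - [0,0,-0.12,0,0,0,0]
    - [0,0,-0.12,0,0,0,0]
    - [0,0,-0.12,0,0,0,0]
    - [0,0,-0.12,0,0,0,0]

```text
clock: 2.2
position: [440.4, -2.8, 302.4]
ee_rot: [-2.506, -1.895, 0.0]
contact_force: [-0.5, -0.4, 0.0]
grip_width: 0.007
gripper_force: 0.0
```

carry_out:
  steps:
    - [0,0,-0.12,0,0,0,0]
    - [0,0,-0.12,0,0,0,0]
    - [0,0,-0.12,0,0,0,0]
    - [0,0,-0.12,0,0,0,0]
    - [0,0,-0.12,0,0,0,0]
    - [0,0,0,0,0,0,0]

```text
clock: 2.7
position: [440.4, -2.9, 302.4]
ee_rot: [-1.836, -2.549, 0.0]
contact_force: [0.4, 0.7, -0.2]
grip_width: 0.005
gripper_force: 0.0
```

carry_out:
  steps:
    - [0,0,0,-11,32,0,0]
    - [0,0,0,-11,32,0,0]
    - [0,0,0,-11,32,0,0]
    - [0,0,0,-11,32,0,0]
    - [0,0,0,-11,34,0,0]
    - [0,0,0,0,0,30,0]
    - [0,0,0,0,0,30,0]
    - [0,0,0,0,0,30,0]

```text
clock: 3.37
position: [612.3, -4.5, 211.1]
ee_rot: [1.847, 2.541, 0.0]
contact_force: [0.2, -0.0, 0.3]
grip_width: 0.007
gripper_force: 0.0
```

carry_out:
  steps:
    - [0,0,0,0,0,12,0]
    - [0,0,0,0,0,12,0]
    - [0,0,0,0,0,12,0]
    - [0,0,0,0,0,12,0]
    - [0,0,0,0,0,6,0]
    - [0,0,0,0,0,6,0]

```text
clock: 3.87
position: [612.5, -4.9, 154.8]
ee_rot: [1.842, 2.541, 0.001]
contact_force: [-4.0, -0.7, 6.7]
grip_width: 0.002
gripper_force: 2.8
```

carry_out:
  steps:
    - [0,0,0,0,0,6,0]
    - [0,0,0,0,0,4,0]
    - [0,0,0,0,0,3,0]
    - [0,0,0,0,0,2,0]

```text
clock: 4.2
position: [612.3, -4.9, 141.1]
ee_rot: [1.842, 2.543, 0.0]
contact_force: [-14.0, -0.4, 29.0]
grip_width: 0.004
gripper_force: 14.3
```

carry_out:
  steps:
    - [0,0,0,0,0,1.5,0]
    - [0,0,0,0,0,1,0]
    - [0,0,0,0,0,0,0]

```text
clock: 4.45
position: [612.3, -4.9, 141.1]
ee_rot: [1.841, 2.543, 0.001]
contact_force: [-16.8, 0.3, 29.2]
grip_width: 0.008
gripper_force: 14.9
```

carry_out:
  steps:
    - [0,0,0,0,0,-10,0]
    - [0,0,0,0,0,-35,0]
    - [0,0,0,0,0,-35,0]
    - [0,0,0,0,0,-35,0]
    - [0,0,0,0,-40,-10,0]
    - [0,0,0,10,-40,0,0]
    - [0,0,0,10,-40,0,0]
    - [0,0,0,10,-40,0,0]

```text
clock: 5.12
position: [449.3, -26.1, 260.5]
ee_rot: [1.841, 2.543, 0.002]
contact_force: [-0.2, -0.3, 0.6]
grip_width: 0.005
gripper_force: 0.0
```

carry_out:
  steps:
    - [0,0,0.12,0,0,0,60]
    - [0,0,0.12,0,0,0,60]
    - [0,0,0.12,0,0,0,80]
    - [0,0,0.12,0,0,0,80]
    - [0,0,0.12,0,0,0,80]
    - [0,0,0.12,0,0,0,80]
    - [0,0,0.12,0,0,0,80]
    - [0,0,0.12,0,0,0,80]

```text
clock: 5.78
position: [450.8, -26.0, 260.6]
ee_rot: [2.813, 1.397, 0.003]
contact_force: [0.8, 0.1, -0.1]
grip_width: 0.53
gripper_force: 0.0
```

carry_out:
  steps:
    - [0,0,0.12,0,0,0,80]
    - [0,0,0.12,0,0,0,80]
    - [0,0,0.12,0,0,0,80]
    - [0,0,0.12,0,0,0,80]
    - [0,0,0.12,0,0,0,80]
    - [0,0,0,0,0,0,80]

```text
clock: 6.28
position: [450.8, -26.0, 260.6]
ee_rot: [3.1, 0.507, 0.003]
contact_force: [-0.4, -0.7, -0.6]
grip_width: 0.902
gripper_force: 0.0
```

Run:
```python
from h import *
shot('side','side1.png');shot('top','top1.png')
a=cv2.imread('pics/side1.png')[165:315,230:400]; b=cv2.imread('pics/top1.png')[150:300,295:445]
f=lambda i:cv2.resize(i,(400,400*i.shape[0]//i.shape[1]),interpolation=cv2.INTER_CUBIC)
a=cv2.imread('pics/side1.png')[190:290,300:400]; b=cv2.imread('pics/top1.png')[200:300,335:435]
cv2.imwrite('pics/c1.png',np.hstack([f(a),f(b)]))
print(get_obs()['position'],get_obs()['ee_rot'],get_obs()['joint_positions'])
```

```text
[450.62  -25.985 260.459] [3.098 0.52  0.002] [-0.233 -0.234  1.908  0.     1.467  1.006]
```

View pics/c1.png

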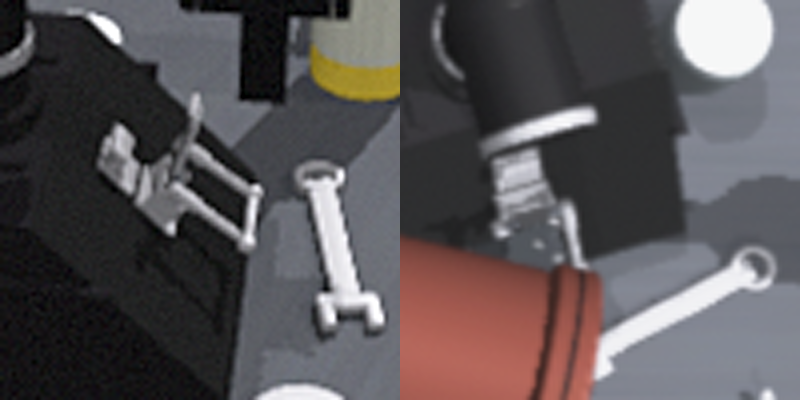

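The lid is shut. The loop still hangs as before, with its balls at (362,250) and (364,237) in the side view, so I'll lean the tool 40°.

carry_out:
  steps:
    - [0,0.117,0,0,0,0,87]
    - [0,0.117,0,0,0,0,87]
    - [0,0.117,0,0,0,0,87]
    - [0,0.117,0,0,0,0,87]
    - [0,0.117,0,0,0,0,87]
    - [0,0.117,-0.0,0,0,0,87]
    - [0,0,0.03,0,0,0,87]
    - [0,0,0,0,0,0,87]

```text
clock: 7.05
position: [449.1, -27.3, 258.6]
ee_rot: [-2.811, -0.419, -1.025]
contact_force: [0.1, -0.6, 0.7]
grip_width: 0.998
gripper_force: 0.0
```

```bash
cat >> h.py <<'E'
YAW=.29; H=np.array([608.4,-99.4,0]); ex=np.array([np.cos(YAW),np.sin(YAW),0]); ey=np.array([-ex[1],ex[0],0]); ez=np.array([0,0,1.])
up=(ex+ez)/2**.5; out=(ez-ex)/2**.5; edge=H-115*ex+35*ez
def P(u,w,y=0): return edge+u*up+w*out+y*ey
def tool():
    o=get_obs(); return o['position'],R.from_rotvec(o['ee_rot']).as_matrix()
def uwy(p): d=p-edge; return np.array([d@up,d@out,d@ey])
def delta(p,back=0):
    "shift, tool axes, bringing the point `back` behind TCP to p"
    q,M=tool(); return M.T@(p-(q-back*M[:,2]))
E
python3 - <<'E'
from h import *
q,M=tool(); print(q,M); print(get_obs()['joint_positions'])
b=np.array([493.9,-133.6,77.5]); print('bar uwy',uwy(b),'d',delta(b,12))
print(M.T@ey, M.T@up)
E
```

```text
[449.146 -27.262 258.599] [[ 0.732  0.298  0.612]
 [ 0.216 -0.954  0.206]
 [ 0.646 -0.018 -0.763]]
[-0.697 -0.813  2.423  0.633  1.195  0.441]
bar uwy [26.871 33.233 -0.03 ] d [-107.141  118.125  155.788]
[-0.002 -1.     0.022] [ 0.997 -0.004 -0.083]
```

carry_out:
  steps:
    - [0,0,0,0,40,0,87]
    - [0,0,0,0,40,0,87]
    - [0,0,0,0,38,0,87]
    - [0,0,0,-22,0,16,87]
    - [0,0,0,-22,0,16,87]
    - [0,0,0,-21,0,16,87]
    - [0,0,0,-21,0,16,87]
    - [0,0,0,-21,0,16,87]

```text
clock: 7.72
position: [457.1, -145.7, 127.3]
ee_rot: [-2.809, -0.431, -1.024]
contact_force: [0.6, 0.3, -0.3]
grip_width: 1.003
gripper_force: 0.0
```

Run:
```python
from h import *
q,M=tool(); print(q,get_obs()['joint_positions'])
b=np.array([493.9,-133.6,77.5]); print(M.T@ey,'d',delta(b,12))
shot('side','side2.png')
a=cv2.imread('pics/side2.png')[170:290,290:440]
cv2.imwrite('pics/c2.png',cv2.resize(a,None,fx=5,fy=5,interpolation=cv2.INTER_CUBIC))
```

```text
[ 457.108 -145.684  127.342] [-0.96  -0.331  2.408  0.818  1.015 -0.125]
[ 0.005 -1.     0.025] d [-2.572  0.492 75.064]
```

View pics/c2.png

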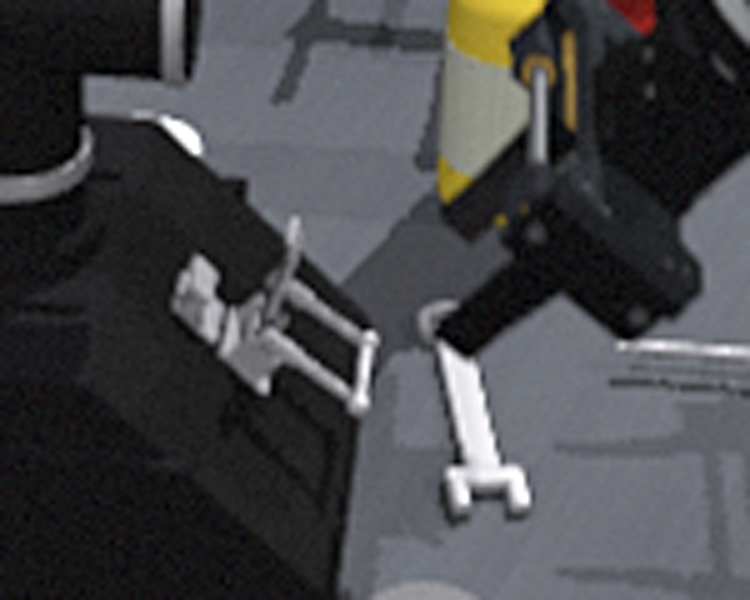

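The gripper is in front of the loop: the left fingertip is near (445,340) and the left ball at (358,402) in the crop. I'll check this by projecting the known tip points.

Run:
```python
from h import *
s=read_camera('side'); q,M=tool()
c=lambda p:(proj(s,p)-[290,170])*5
print('tips L inner,outer, R inner',c(np.array([q+43*ey,q+58*ey,q-43*ey])))
b=np.array([493.9,-133.6,77.5]); print('balls pred L,R (meas 358,402; 370,340)',c(np.array([b+25*ey,b-25*ey])))
print('keeper, tip', c(np.array([P(115,4),P(75-58*np.cos(2.067),12+58*np.sin(2.067))])))
```

```text
tips L inner,outer, R inner [[448.193 350.319]
 [446.228 370.336]
 [458.737 242.953]]
balls pred L,R (meas 358,402; 370,340) [[355.982 402.067]
 [364.925 338.9  ]]
keeper, tip [[181.028 281.006]
 [293.605 227.927]]
```

carry_out:
  steps:
    - [0,0,0,-1,0,25,87]
    - [0,0,0,-1,0,25,87]
    - [0,0,0,0,0,15,87]
    - [0,0,0,0,0,9,87]
    - [0,0,0,0,0,0,75]
    - [0,0,0,0,0,0,70]
    - [0,0,0,0,0,0,68]
    - [0,0,0,0,0,0,68]
  grip_force: 6

```text
clock: 8.48
position: [500.9, -131.0, 71.3]
ee_rot: [-2.809, -0.425, -1.026]
contact_force: [-0.1, -0.1, 0.2]
grip_width: 0.812
gripper_force: 0.0
```

carry_out:
  steps:
    - [0,0,0,0,0,0,64]
    - [0,0,0,0,0,0,62]
    - [0,0,0,0,0,0,60]
    - [0,0,0,0,0,0,58]
    - [0,0,0,0,0,0,56]
    - [0,0,0,0,0,0,56]

```text
clock: 8.98
position: [499.9, -129.8, 69.7]
ee_rot: [-2.808, -0.423, -1.023]
contact_force: [-1.0, 1.6, 0.9]
grip_width: 0.677
gripper_force: 6.0
```

Run:
```python
from h import *
q,M=tool(); o=get_obs();print(q,uwy(q-12*M[:,2]),o['contact_force'],o['grip_width']*87,o['gripper_force'])
shot('side','side3.png')
a=cv2.imread('pics/side3.png')[190:270,310:410]
cv2.imwrite('pics/c3.png',cv2.resize(a,None,fx=6,fy=6,interpolation=cv2.INTER_CUBIC))
```

```text
[ 499.933 -129.844   69.719] [27.22  34.838  1.534] [-0.977  1.638  0.909] 58.93073987163182 6.000045910477638
```

View pics/c3.png

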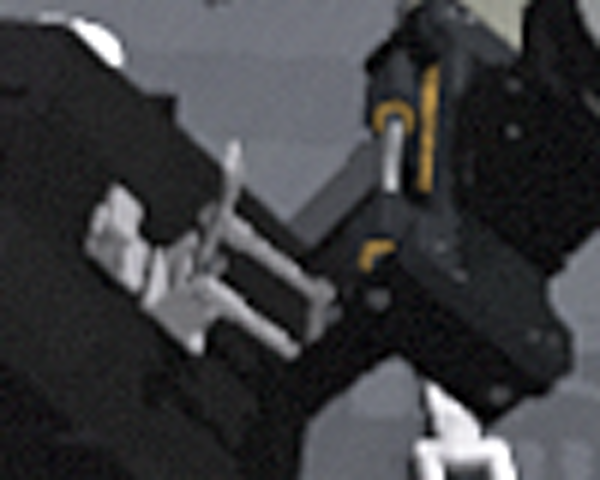

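Gripped at 58.9 mm, so both balls are held. I'll square the tool to the face, then swing the loop.

carry_out:
  steps:
    - [0,0.083,0,1,0,0,56]
    - [0,0,0,2.4,0,-9,56]
    - [0,0,0,3.9,0,-8.5,56]
    - [0,0,0,5.4,0,-7.6,56]
    - [0,0,0,6.7,0,-6.6,56]
    - [0,0,0,0,0,0,56]

```text
clock: 9.53
position: [491.5, -132.8, 106.3]
ee_rot: [-2.753, -0.416, -1.133]
contact_force: [-5.6, 3.3, -0.0]
grip_width: 0.674
gripper_force: 6.0
```

Run:
```python
from h import *
q,M=tool(); o=get_obs();print(uwy(q),uwy(q-12*M[:,2]),o['contact_force'],o['grip_width']*87,o['gripper_force'],M.T@up,M.T@out,M.T@o['contact_force'],o['joint_positions'])
```

```text
[45.756 55.009  1.432] [45.774 67.005  1.113] [-5.647  3.259 -0.049] 58.666361353387735 6.001731231808662 [ 1.    -0.001 -0.001] [-0.001 -0.027 -1.   ] [-3.213 -4.815 -3.001] [-0.912 -0.206  2.408  0.992  0.924 -0.265]
```

carry_out:
  steps:
    - [0,0,0,6.7,-1,-6.3,56]
    - [0,0,0,8.2,0,-4.1,56]
    - [0,0,0,9.1,0,-2.3,56]
    - [0,0,0,9.3,0,-0.5,56]
    - [0,0,0,0,0,0,56]

```text
clock: 9.95
position: [506.2, -128.3, 139.9]
ee_rot: [-2.753, -0.416, -1.136]
contact_force: [-3.0, 2.4, 1.7]
grip_width: 0.675
gripper_force: 6.0
```

```bash
cat > st.py <<'E'
from h import *
q,M=tool(); o=get_obs();print(uwy(q),uwy(q-12*M[:,2]),'F',M.T@o['contact_force'],o['grip_width']*87,o['gripper_force'],o['joint_positions'],o['clock'])
E
python3 st.py
```

```text
[80.382 67.94   1.569] [80.38  79.936  1.258] F [-0.396 -3.276 -2.651] 58.75865525643287 6.000540107488632 [-0.87  -0.263  2.374  0.948  0.946 -0.15 ] 9.95
```

carry_out:
  steps:
    - [0,0,0,9.3,-0.5,1.0,56]
    - [0,0,0,8.9,0,2.8,56]
    - [0,0,0,8.3,0,4.3,56]
    - [0,0,0,7.4,0,5.8,56]
    - [0,0,0,0,0,0,56]

```text
clock: 10.37
position: [539.1, -117.9, 153.4]
ee_rot: [-2.753, -0.415, -1.136]
contact_force: [-0.7, 0.4, 3.8]
grip_width: 0.674
gripper_force: 6.0
```

carry_out:
  steps:
    - [0,0,0,6.2,0,7,56]
    - [0,0,0,4.9,0,8,56]
    - [0,0,0,3.4,0,8.7,56]
    - [0,0,0,1.7,0,9.2,56]
    - [0,0,0,0,0,0,56]

```text
clock: 10.78
position: [571.9, -107.5, 140.4]
ee_rot: [-2.754, -0.413, -1.135]
contact_force: [1.8, 0.1, 2.6]
grip_width: 0.675
gripper_force: 6.0
```

```bash
python3 st.py
python3 - <<'E'
from h import *
shot('side','side4.png')
a=cv2.imread('pics/side4.png')[165:265,290:410]
cv2.imwrite('pics/c4.png',cv2.resize(a,None,fx=6,fy=6,interpolation=cv2.INTER_CUBIC))
E
```

```text
[129.476  19.574   2.664] [129.485  31.57    2.366] F [ 3.126  0.435 -0.623] 58.716595373607994 5.999933704733849 [-0.698 -0.132  2.265  0.983  0.812 -0.063] 10.7833
```

View pics/c4.png

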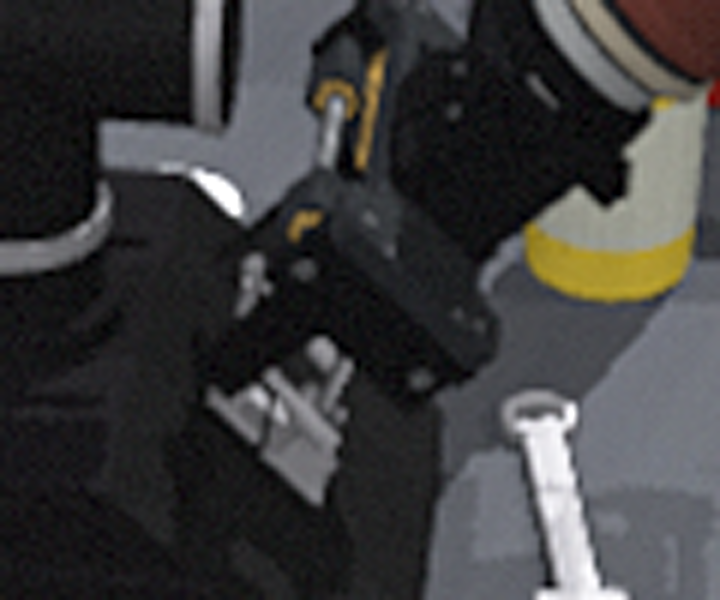

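The bar is past vertical, behind the keeper, and the elbow is clear. I'll lower it a little, release it and back off.

carry_out:
  steps:
    - [0,0,0,0,0,5,56]
    - [0,0,0,-0.5,0,4,56]
    - [0,0,0,0,0,0,66]
    - [0,0,0,0,0,0,74]
    - [0,0,0,0,0,0,80]
    - [0,0,0,0,0,0,80]
    - [0,0,0,0,0,-15,80]
    - [0,0,0,0,0,-20,80]

```text
clock: 11.5
position: [551.9, -112.8, 157.7]
ee_rot: [-2.753, -0.413, -1.13]
contact_force: [0.8, -0.8, 0.6]
grip_width: 0.911
gripper_force: 0.0
```

carry_out:
  steps:
    - [0,0,0,0,0,-30,80]
    - [0,0,0,0,0,-30,80]
    - [0,0,0,0,0,-30,40]
    - [0,0,0,0,0,0,0]
    - [0,0,0,0,0,0,0]
    - [0,0,0,0,0,0,0]
    - [0,0,0,0,0,0,0]

```text
clock: 12.08
position: [492.6, -133.3, 221.4]
ee_rot: [-2.753, -0.412, -1.133]
contact_force: [0.6, 0.1, 0.8]
grip_width: 0.627
gripper_force: 0.0
```

```bash
python3 st.py
python3 - <<'E'
from h import *
s=shot('side','side5.png')
a=cv2.imread('pics/side5.png')[175:275,290:390]
cv2.imwrite('pics/c5.png',cv2.resize(a,None,fx=6,fy=6,interpolation=cv2.INTER_CUBIC))
c=lambda p:(proj(s,p)-[290,175])*6
for th in (1.75,2.07,2.3): print(th,c(np.array([P(75-58*np.cos(th),12+58*np.sin(th),k) for k in(11,-11)])).ravel())
print('behind keeper',c(np.array([P(127,5,25),P(127,5,-25),P(119,4,25),P(119,4,-25)])))
E
```

```text
[127.743 135.822   0.614] [127.763 147.818   0.295] F [ 0.957  0.047 -0.127] 54.58162323550066 0.0 [-0.911 -0.443  2.328  0.837  1.118  0.032] 12.0833
1.75 [393.421 280.896 398.807 248.742]
2.07 [348.839 259.438 354.877 227.529]
2.3 [313.458 251.661 320.004 219.872]
behind keeper [[187.344 322.335]
 [205.874 249.625]
 [200.629 337.525]
 [218.692 264.504]]
```

View pics/c5.png

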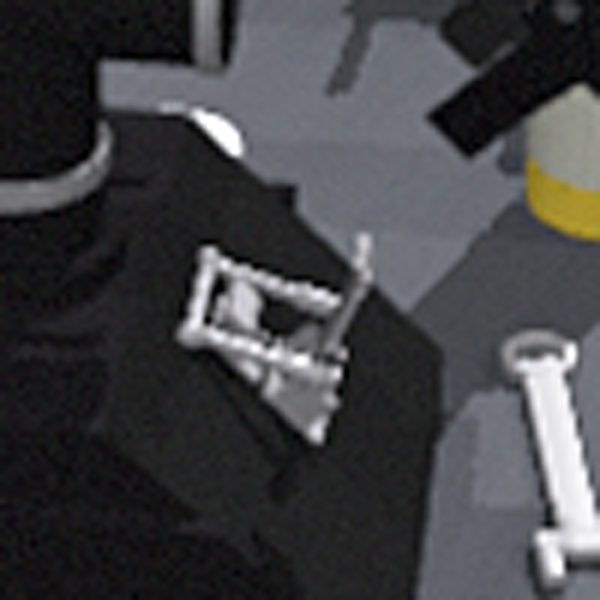

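The loop lies on the lid behind the keeper, with its balls at (190,332) and (208,252). The lever is still up with its tip at (362,240), about 2.0 rad. Next I'll put the shut fingers behind the lever.

carry_out:
  steps:
    - [0,0,0,0,-1,0,0]
    - [0,0,0,0,0,0,0]
    - [0,0,0,0,0,0,0]
    - [0,0,0,0,0,0,0]
    - [0,0,0,-1,0,30,0]
    - [0,0,0,-1,0,30,0]
    - [0,0,0,-1,0,25,0]
    - [0,0,0,0,0,0,0]

```text
clock: 12.8
position: [546.8, -111.9, 156.1]
ee_rot: [-2.752, -0.412, -1.126]
contact_force: [-0.6, 0.9, -0.7]
grip_width: 0.023
gripper_force: 0.0
```

```bash
python3 st.py
```

```text
[122.637  48.558   5.603] [122.692  60.553   5.239] F [-0.771 -0.985  0.324] 1.9936554691756632 0.0 [-0.753 -0.218  2.3    0.936  0.885 -0.036] 12.8
```

carry_out:
  steps:
    - [0,0,0,0,4,0,0]
    - [0,0,0,-6,0,-1,0]
    - [0,0,0,-6,0,-1.5,0]
    - [0,0,0,-6,0,-2,0]
    - [0,0,0,-6,0,-2,0]
    - [0,0,0,-6,0,-2,0]
    - [0,0,0,-6,0,-1,0]
    - [0,0,0,0,0,0,0]

```text
clock: 13.47
position: [516.6, -128.0, 141.0]
ee_rot: [-2.755, -0.411, -1.134]
contact_force: [-0.3, -0.6, -0.4]
grip_width: 0.003
gripper_force: 0.1
```

```bash
python3 st.py
```

```text
[88.23  61.619 -1.161] [88.247 73.615 -1.453] F [-0.641  0.538 -0.025] 0.303741769140561 0.060190518270246685 [-0.845 -0.241  2.353  0.951  0.926 -0.132] 13.4667
```

carry_out:
  steps:
    - [0,0,0,-6,-2,1.5,0]
    - [0,0,0,-6,0,2,0]
    - [0,0,0,-6,0,2.5,0]
    - [0,0,0,-4,0,2,0]
    - [0,0,0,-4,0,2,0]
    - [0,0,0,-4,0,2.4,0]
    - [0,0,0,0,0,0,0]

```text
clock: 14.05
position: [504.7, -128.8, 110.9]
ee_rot: [-2.754, -0.412, -1.134]
contact_force: [0.2, -0.9, 2.0]
grip_width: 0.005
gripper_force: 0.5
```

```bash
python3 st.py
```

```text
[58.761 48.509  1.503] [58.776 60.505  1.197] F [ 1.382  0.84  -1.518] 0.4734867400658472 0.47451772279600846 [-0.873 -0.195  2.387  0.996  0.901 -0.232] 14.05
```

carry_out:
  steps:
    - [0,0,0,-4,0,2.8,0]
    - [0,0,0,-4,0,3,0]
    - [0,0,0,-3,0,3,0]
    - [0,0,0,-2.4,0,4,0]
    - [0,0,0,-2.3,0,4,0]
    - [0,0,0,-2,0,4,0]
    - [0,0,0,-1,0,3,0]
    - [0,0,0,0,0,0,0]

```text
clock: 14.72
position: [507.8, -126.5, 80.4]
ee_rot: [-2.754, -0.413, -1.132]
contact_force: [0.3, -0.0, -0.2]
grip_width: 0.006
gripper_force: 0.0
```

```bash
python3 st.py
```

```text
[39.75  24.463  2.811] [39.776 36.459  2.492] F [0.001 0.109 0.327] 0.5129900265334216 7.903527560415569e-05 [-0.862 -0.108  2.389  1.062  0.848 -0.325] 14.7167
```

carry_out:
  steps:
    - [0,0,0,-0.5,1,4,0]
    - [0,0,0,-0.5,0,3,0]
    - [0,0,0,0,0,2,0]
    - [0,0,0,0,0,1.5,0]
    - [0,0,0,0,0,1,0]
    - [0,0,0,0,0,0,0]

```text
clock: 15.22
position: [515.0, -126.0, 73.3]
ee_rot: [-2.754, -0.417, -1.134]
contact_force: [-31.9, -1.6, 23.9]
grip_width: 0.006
gripper_force: 19.8
```

```bash
python3 st.py
```

```text
[39.78  14.428  1.176] [39.795 26.424  0.865] F [ -5.086  -8.546 -38.624] 0.5523626075921425 19.81365113519132 [-0.845 -0.072  2.377  1.088  0.826 -0.348] 15.2167
```

Firm contact with the flat lever at w 14. I'll back off and check.

carry_out:
  steps:
    - [0,0,0,0,0,-5,0]
    - [0,0,0,0,0,-20,0]
    - [0,0,0,0,0,-40,0]
    - [0,0,0,0,0,-40,0]
    - [0,0,0,0,0,-30,0]
    - [0,0,0,0,0,0,0]
    - [0,0,0,0,0,0,0]

```text
clock: 15.8
position: [425.4, -158.4, 170.0]
ee_rot: [-2.758, -0.413, -1.139]
contact_force: [0.2, 0.8, 0.4]
grip_width: 0.006
gripper_force: 0.0
```

```bash
python3 st.py
python3 - <<'E'
from h import *
shot('side','side6.png');shot('top','top6.png')
f=lambda i:cv2.resize(i,(400,400),interpolation=cv2.INTER_CUBIC)
a=cv2.imread('pics/side6.png')[190:270,305:385]; b=cv2.imread('pics/side6.png')[150:320,230:400]
cv2.imwrite('pics/c6.png',np.hstack([f(a),f(b)]))
E
```

```text
[ 40.818 150.04   -4.225] [ 40.818 162.038  -4.458] F [ 0.575 -0.682 -0.016] 0.5306852745494616 0.0 [-1.137 -0.473  2.452  0.851  1.207 -0.201] 15.8
```

View pics/c6.png

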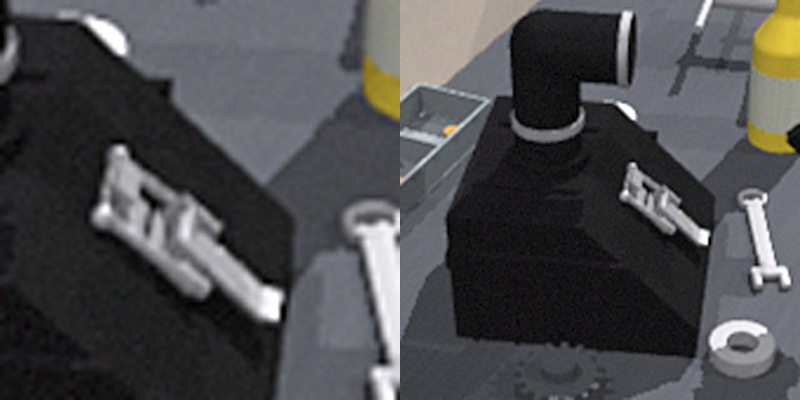

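The picture shows the lid shut and the lever flat, with its end at (270,305) in the left crop. The loop balls are at (103,213) and (120,152). I'll check numerically that the bar is seated under the lip.

Run:
```python
from h import *
s=read_camera('side'); c=lambda p:(proj(s,p)-[305,190])*5
for u,w in((115,4),(112,13),(121,4)): print(u,w,c(np.array([P(u,w,25),P(u,w,-25)])).ravel())
i=cv2.cvtColor(cv2.imread('pics/side6.png')[190:270,305:385],cv2.COLOR_BGR2GRAY)
print(i[26:48,16:34])
```

```text
115 4 [ 98.49  211.985 113.327 151.012]
112 13 [117.375 205.58  131.651 144.647]
121 4 [ 89.036 203.41  104.197 142.619]
[[ 30  31  32  27  27  29  35  28  35  38  34  30  34  34  28  34  33  27]
 [ 36  28  26  31  32  28  27  30  25  38  32  26  29  28  35  34  26  30]
 [ 31  28  28  30  22  27  15  15  14  23  25  31  29  30  27  30  31  30]
 [ 22  29  33  30  26  34  90 167 180  60  19  32  31  25  33  32  30  32]
 [ 32  29  29  25  20  61 122 188 208 115  14  28  34  35  38  33  39  39]
 [ 29  29  29  24  19  69 130 144 151 147  24  20  29  31  33  39  32  37]
 [ 28  27  32  30  21  63 127 159 162 171 119  52  17  28  35  32  30  34]
 [ 34  27  26  26  12  82 143 149 171 185 176 130  52  12  27  35  30  34]
 [ 33  32  26  21  25 113 164 143 170 178 183 171 135  87  34  18  37  35]
 [ 26  32  28  23  39 124 161 143 178 176 176 178 159 138 122  63  20  31]
 [ 28  28  28  25  64 123 142 150 179 178 180 167 130 137 154 119  61  25]
 [ 31  25  26  23  96 139 107 134 167 181 182 154  70  99 137 139 122  88]
 [ 31  30  25  22 114 164  95 103 132 169 185 153  13  45  98 119 136 141]
 [ 30  30  21  27 101 140  82  88 108 126 161 154  67   7  35  77 111 143]
 [ 27  27   9  41 131 167  74  81 106 110 131 167 147  75   3  24  57  98]
 [ 31  23  36 112 220 242 105  98 105 125 166 176 182 136  21  48  51  98]
 [ 28  24  79 171 232 232 152 105  91 129 186 180 179 132  75 126  95 119]
 [ 31  18  97 169 173 162 150 136 105 122 182 179 167 106 108 176 130 106]
 [ 33  21  72 126 143 125 119 149 153 152 178 177 155  88 130 190 154  97]
 [ 32  27  30  63  90  87  96 133 161 185 204 183 147  58 139 187 159  79]
 [ 32  34  27  13  17  24  49  99 123 165 197 189 154  72 158 189 159  76]
 [ 36  29  31  17  10  16   9  32  75 110 143 173 163 127 173 183 159  85]]
```

The balls match the seated position (115, 4) to about 1 image pixel. The over-the-lip position doesn't fit, so the bar is hooked.

```bash
python3 -c "
from rig import *
print(sign_off())"
```

```text
the job is handed in; nothing more can be done
None
```

The air cleaner is closed up and handed in at about 16 s on the robot clock: the lid is shut, the loop is hooked behind the keeper's lip and the lever has snapped flat. I saw no sign that anything around it had moved, though I didn't re-measure the bystanders.

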